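# Loosen the slicer's locking ring and set its fence wide

## Robot

A 6-joint arm with a two-finger parallel gripper is mounted at the origin on the work surface. World frame = base frame: x ahead of the robot, y to its left, z up, the work surface at z = 0. Lengths are in m, angles in rad, forces in N, time in s.
With the tool pointing down it reaches from about 0.3 to 0.875 m from the base axis. Payload 4.2 kg.
Tool frame: the origin (TCP) lies at the very end of the fingers, on their centre line; the grasp point (between the pads) lies 19 mm behind it; z points along the fingers, y is the direction in which the jaws open and shut (so a half turn about z gives the same grasp; the last joint's range is limited). The gripper opens to 85 mm and grips with 20 to 120 N. Pads are 22 mm wide; open, the fingers measure 114 mm over their backs; the gripper's body (76 mm by 85 mm) begins 54 mm behind the grasp point. The pads swing forward as they close: fully open they stand 13 mm farther back than shut.
Start: joints at [1.277, 0.32, 1.565, -0, 1.257, -0.02], TCP at [0.155, 0.554, 0.201] pointing down, gripper open.
Joint ranges: [-3.11, 3.11], [-0.84, 2.01], [0.21, 2.61], [-1.34, 4.49], [0.05, 2.63], [-2.56, 2.56]. Speed limits (rad/s): [2.57, 2.57, 3.14, 3.14, 3.14, 3.14].

## Interface

Orientations are given as a unit quaternion [w, x, y, z].
In Python, from workcell import robot, optics gives the robot as it stands. The module is installed in compiled form; this text tells all that it offers.
- The arm moves only by the tool step_arm, never from a script. Its argument "plan" is a list of rows, each a list of 3 entries, a list of its own where there are three numbers: the opening, from 0 (shut) to 1 (fully open), then the shift along the tool's x, y, z in mm, then the turn, a rotation vector about the tool's x, y, z in rad. A call has 1 to 10 rows; each row is the pose to reach, as a shift and turn from the pose measured when the call began, along the tool's axes at that moment; what a row does not reach only later rows make up. A row lasts 1/8 s, in which the tool goes at most 62.5 mm and 10.7 degrees, less where a joint would pass 70% of its speed; a pose out of reach is approached as far as the arm can. A call with a gripper value outside its range is refused whole. The fingers move at their own pace and stop on an object; "force" is the grip in N (left out, the last holds). Time passes only in rows, so rows that repeat a pose let the fingers close. It gives the time, the measured TCP pose, the force and the opening at its end, in the units of the state.
- robot.observe(): the state, without advancing time (a new reading comes with each control period).
- optics.read_camera(name): name is "side" or "top"; returns a dict with "color" (400x640x3 uint8, red, green, blue), "intrinsics" (3x3 intrinsics, pixels), "k1" (the pictures are not rectified: a ray, as slopes to the right and down, at radius r is drawn at 1 + k1 r^2 times it, then the intrinsics apply), "R" (3x3) and "t" (3): a world point X has camera coordinates R X + t. Camera axes: x right, y down, z forward; pixel columns grow to the right and rows downward; lengths in m; the calibration is good to about 2 mm. A picture is of the moment at which its call begins. There is no depth.
- robot.finish_job(): hands the job in, once; it reports no verdict.
The state is a dict: "clock": time; "joint_pos": joint angles; "dq": joint speeds; "effort": joint torques, N m; "tool_pos": TCP position; "tcp_rot": TCP orientation; "wrist_force": force on the tool from outside, world axes, zero at the start; "wrist_torque": the same for the moment, N m; "grip_width": opening from 0.0 (shut) to 1.0 (fully open).
Only numpy, scipy, OpenCV 4.12 (cv2) and the standard library are available. Lean on these libraries where they do the work, as an engineer would, in place of code of your own. Each camera call takes 0.05 s, during which the arm holds its last target.

## Task

Set the vegetable slicer to its widest cut: with a fingertip on the knurled rim of the large locking ring, turn it two full turns counter-clockwise (seen from above) to loosen it, and not much more, since the ring must stay on its thread. Only then push the metal fence with a fingertip all the way across the bed until it rests against the wooden end stop, leaving the ring at its two turns. Touch only, do not grasp or lift anything; leave the small knurled knob unturned and the other things on the table where they are.

Things in the scene. Friction and masses are not known exactly. Their poses are not given: they have to be found in the camera images.
- slicer: Vegetable slicer fixed to the table: bamboo bed on rubber feet, top 30 mm above the table, spanning x -130 to +160 mm and y -100 to +100 mm from the origin, which lies at table height. Its y axis is the way the fence slides, z up; the ring is at its -x end. A steel blade lies flush across the bed at x = 125 mm.
- end_stop (a point): Middle of the top edge of the wooden end stop, a strip on the bed 150 mm long (slicer's x), 10 mm thick, its top 62 mm above the table; its face to the fence is 5 mm nearer the fence.
- ring (a joint): Rotation of the large locking ring, rad: 0 = tight (as at the start), grows counter-clockwise seen from above (loosening); thread ends at 18.85. Turns against a steady friction of about 0.03 N m (1 N at the rim), stays where it is left and rises 2.5 mm per turn. The steel collar under it locks the fence for the first 1.2 turns.
- ring_top (a point): Centre of the large ring's upper face, on its upright axis, 68 mm above the table when tight. Black disc, 60 mm in diameter, 22 mm tall (46 to 68 mm above the table), fine knurled rim, white radial line on top; a 14 mm steel stud stands through it to 88 mm. At x = -60, y = 0 mm of the slicer. Within 58 mm of the axis nothing else rises above 46 mm.
- fence (a joint): Slide of the fence, m: 0 at the start, grows along the slicer's +y to 0.060, where the fence rests against the wooden end stop. Steady sliding friction of about 2 N once the ring is loosened; before that it is locked, with 1 to 1.5 mm of play.
- fence_face (a point): Centre of the fence's long side that looks away from the end stop (to the slicer's -y): the face to push, 53 mm above the table. The fence is an upright aluminium bar 140 mm long (slicer's x), 14 mm thick, from 31 to 75 mm above the table. A low slotted tongue, up to 41 mm above the table, joins it to the ring's stud.
- small_knob (a joint): Rotation of the small knob, rad, 0 at the start. It turns very easily either way and must be left alone.
- small_knob_top (a point): Centre of the top of the small black knurled knob, 24 mm in diameter, its top 47 mm above the table, at the slicer's far corner (x = 138, y = -84 mm). Not the one to turn.
- half_onion: Bystander: half an onion, dome 72 mm wide, 38 mm high, flat side down. Origin at the centre of its underside.
- tea_cup: Bystander: white cup, 68 mm wide, 60 mm high. Origin at the centre of its underside.
- scraper: Bystander: flat wooden scraper, 120 by 50 by 12 mm. Origin at the centre of its underside.
- salad_bowl: Bystander: white bowl, 180 mm wide, 75 mm high. Origin at the centre of its underside.
- salt_jar: Bystander: glass jar, 60 mm wide, 100 mm high. Origin at the centre of its underside.
- tea_tin: Bystander: steel tin with a paper band, 66 mm wide, 110 mm high. Origin at the centre of its underside.
- side_plate: Bystander: blue plate, 160 mm wide, 20 mm high. Origin at the centre of its underside.

How it is judged:
By the outcome, as a careful person would: the job done as asked, in the order asked, and still so for the second after the job is handed in, with the robot touching nothing.
It also fails if it takes over 64 s, if anything falls off the work surface, if the arm or the gripper's body presses on something with over 40 N, if the wrist force passes 120 N, or if a joint passes its speed limit or range.

## Working session

There is one attempt and no reset: what is moved stays moved. The work goes in short steps, Python scripts to look and compute and a tool call to move; the robot and the scene stay as the last step left them, time stands still between calls to the robot, and variables do not carry over. Pictures are saved under pics/ and viewed, and the job is handed in when it is done.

Besides the shell and the picture viewer there is one more tool, called after "Request:" in YAML: its name, and indented under it one key for each argument. step_arm: Moves the arm, as the interface text tells. Its arguments: {"type":"object","properties":{"plan":{"type":"array","items":{"type":"array"}},"force":{"type":"number"}},"required":["plan"]}

```bash
mkdir -p pics; python3 - <<'E'
from workcell import robot, optics
import cv2,json
import numpy as np
for n in("side","top"):
    c=optics.read_camera(n)
    cv2.imwrite(f"pics/{n}0.png",c["color"][:,:,::-1])
    print(n,np.round(c["intrinsics"],1).tolist(),c["k1"],np.round(c["R"],3).tolist(),np.round(c["t"],3).tolist())
print(robot.observe())
E
```

```text
side [[520.8, 0.0, 315.8], [0.0, 520.8, 202.6], [0.0, 0.0, 1.0]] -0.08866848305187913 [[-0.996, -0.088, -0.007], [-0.056, 0.691, -0.72], [0.068, -0.717, -0.694]] [0.584, 0.072, 1.702]
top [[434.8, 0.0, 320.5], [0.0, 434.8, 204.0], [0.0, 0.0, 1.0]] -0.09918108253302438 [[-0.003, -1.0, 0.021], [-0.999, 0.002, -0.039], [0.039, -0.021, -0.999]] [-0.003, 0.574, 1.467]
{'clock': 0.1, 'joint_pos': array([ 1.27699543e+00,  3.20236272e-01,  1.56556644e+00, -3.14441019e-06,
        1.25741579e+00, -1.99917724e-02]), 'dq': array([ 1.48509339e-05, -5.27303368e-04, -3.74604679e-03, -5.50316438e-04,
       -1.05885659e-03, -9.96287144e-04]), 'effort': array([-9.52015034e-05, -4.16408372e+01, -2.34705967e+01, -8.69310179e-05,
        4.83898228e-03,  5.32043998e-06]), 'tool_pos': array([0.15533548, 0.55311657, 0.19985796]), 'tcp_rot': array([-1.25545097e-04,  1.36476774e-01,  9.90642937e-01, -8.03171305e-04]), 'wrist_force': array([-0.43505528, -0.88597502,  1.32081578]), 'wrist_torque': array([-0.03751749, -0.04224245,  0.05951643]), 'grip_width': 0.9996533969708012}
```

View pics/side0.png

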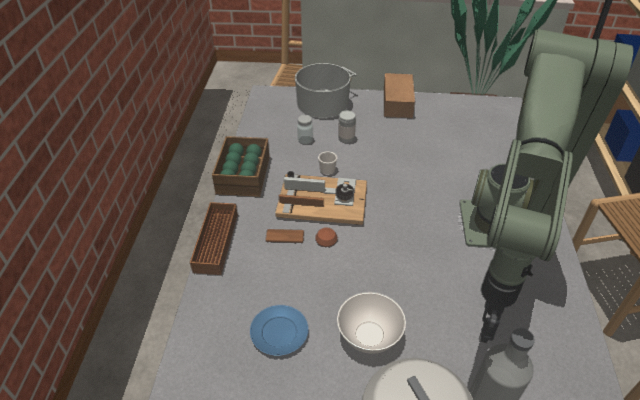

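View pics/top0.png

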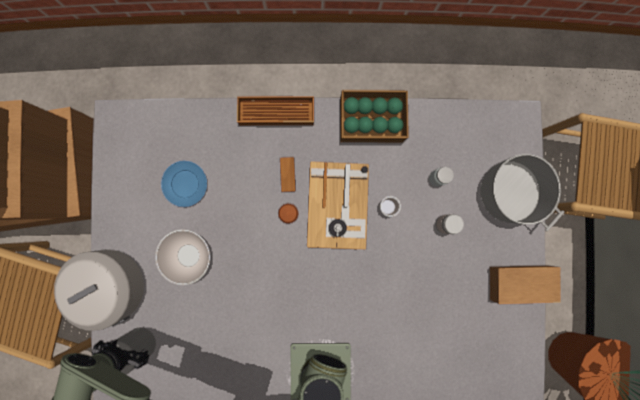

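The slicer is at about (338,205) in the top picture. Its ring is at (337,228), the end stop at (324,185) and the fence at (347,187). Next I enlarge it.

```bash
cat > h.py <<'E'
from workcell import robot, optics
import cv2, numpy as np
def cast(c,u,v,z):
    K=c["intrinsics"];k=c["k1"]
    p=cv2.undistortPoints(np.array([[[u,v]]],float),np.array(K,float),np.array([k,0,0,0,0],float))[0,0]
    R=np.array(c["R"]);t=np.array(c["t"])
    d=R.T@np.array([p[0],p[1],1]);o=-R.T@t
    return o+d*(z-o[2])/d[2]
def proj(c,X):
    p,_=cv2.projectPoints(np.array([X],float),cv2.Rodrigues(np.array(c["R"]))[0],np.array(c["t"]),np.array(c["intrinsics"],float),np.array([c["k1"],0,0,0,0],float))
    return p[0,0]
def crop(c,u0,v0,u1,v1,s,name):
    im=c["color"][v0:v1,u0:u1,::-1]
    cv2.imwrite("pics/"+name,cv2.resize(im,None,fx=s,fy=s,interpolation=cv2.INTER_CUBIC))
E
python3 - <<'E'
from h import *
c=optics.read_camera("top");crop(c,295,150,385,260,5,"t1.png")
c=optics.read_camera("side");crop(c,265,160,385,235,6,"s1.png")
E
```

```text
(no output)
```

View pics/t1.png

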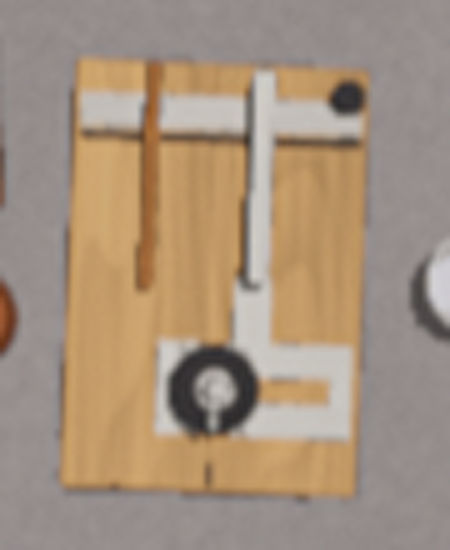

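View pics/s1.png

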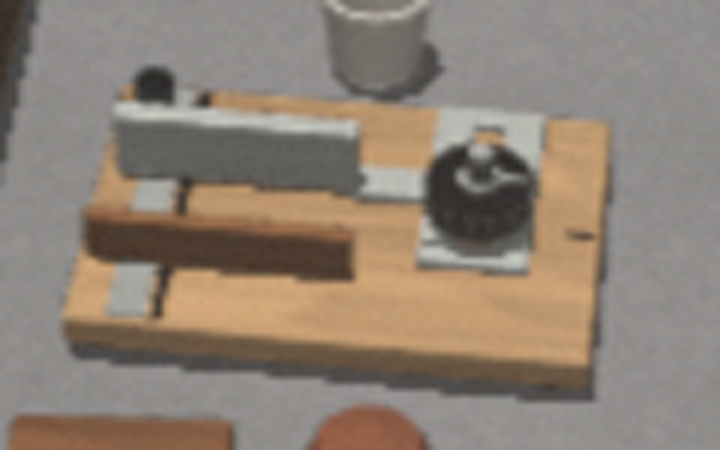

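The top crop shows the bed corners at about (78,58), (370,72), (355,495) and (62,488). The ring is at (212,390), with its white line pointing toward the robot, and the fence top runs from (262,70) to (258,287).

```bash
python3 - <<'E'
from h import *
c=optics.read_camera("top")
im=c["color"].astype(int)
P=[cast(c,295+(u-2)/5,150+(v-2)/5,.03)[:2] for u,v in[(78,58),(370,72),(355,495),(62,488)]]
P=np.array(P);print(np.round(P,4))
xax=(P[0]+P[1]-P[2]-P[3]);th=np.arctan2(xax[1],xax[0]);
yax=(P[0]+P[3]-P[1]-P[2]);th2=np.arctan2(-yax[0],yax[1]);print("yaw",th,th2,np.linalg.norm(xax)/2,np.linalg.norm(yax)/2)
th=(th+th2)/2;Rz=np.array([[np.cos(th),-np.sin(th)],[np.sin(th),np.cos(th)]])
cen=P.mean(0);org=cen-Rz@[.015,0];print("org",org,"ring",org+Rz@[-.06,0],"fence?")
m=((im.max(2)<75)&(np.indices(im.shape[:2])[0]>212)&(np.indices(im.shape[:2])[0]<240)&(np.indices(im.shape[:2])[1]>325)&(np.indices(im.shape[:2])[1]<350)).astype(np.uint8)
cn,_=cv2.findContours(m,cv2.RETR_EXTERNAL,cv2.CHAIN_APPROX_NONE);k=max(cn,key=cv2.contourArea)
(u,v),r=cv2.minEnclosingCircle(k);e=cv2.fitEllipse(k);print(u,v,r,e)
print("ring top cam",cast(c,u,v,.062),cast(c,e[0][0],e[0][1],.062))
for u,v in[(262,70),(258,287),(249,285),(271,287),(253,70),(274,70)]: 
    X=cast(c,295+(u-2)/5,150+(v-2)/5,.075)[:2];print("fence",X,Rz.T@(X-org))
X=cast(c,295+(148-2)/5,150+(200-2)/5,.062)[:2];print("stop",Rz.T@(X-org))
s=optics.read_camera("side")
# side: check
for nm,L,z in[("corner",(-.13,-.1),.03),("corner",(.16,.1),.03),("corner",(-.13,.1),.03),("stud",(-.06,0),.088)]:
    q=proj(s,[*(org+Rz@L),z]);print(nm,(q-[265,160])*6+2.5)
E
```

```text
[[ 0.7177  0.0299]
 [ 0.7083 -0.1676]
 [ 0.4229 -0.1554]
 [ 0.4286  0.0412]]
yaw -0.04082966121723529 -0.03814965500579601 0.28746019189017724 0.19724613668746505
org [ 0.55439204 -0.06238051] ring [ 0.49443882 -0.06001175] fence?
337.04998779296875 227.66000366210938 8.383316040039062 ((337.13800048828125, 227.64686584472656), (14.435900688171387, 15.414709091186523), 68.21868896484375)
ring top cam [ 0.49410095 -0.05779747  0.062     ] [ 0.49414295 -0.05808678  0.062     ]
fence [ 0.7035811  -0.09061709] [ 0.15018751 -0.02232467]
fence [ 0.56143073 -0.08717032] [ 0.00801188 -0.0244926 ]
fence [ 0.56274836 -0.08130052] [ 0.00909676 -0.01857536]
fence [ 0.56141069 -0.09566172] [ 0.0083271  -0.03297817]
fence [ 0.70357579 -0.0847115 ] [ 0.14994906 -0.01642389]
fence [ 0.70358889 -0.09849421] [ 0.15050628 -0.03019534]
stop [0.06300359 0.04887768]
corner [614.18649125 117.43602709]
corner [ 62.39865534 315.6446134 ]
corner [592.99614205 361.40605554]
stud [482.95328657 147.39460981]
```

```bash
cat >> h.py <<'E'
from scipy.spatial.transform import Rotation as Ro
C=np.array([.494,-.059]); YAW=-.0395
def Rw(psi):
    x=np.array([np.cos(psi),np.sin(psi),0]);z=np.array([0,0,-1.]);return np.column_stack([x,np.cross(z,x),z])
def state():
    o=robot.observe();q=o["tcp_rot"];R=Ro.from_quat([q[1],q[2],q[3],q[0]]).as_matrix()
    return o,R,np.arctan2(R[1,0],R[0,0])
def rows(tg):
    """tg: list of (x,y,z,psi)"""
    o,R,psi=state();p=o["tool_pos"]
    d=p[:2]-C
    print("t",round(o["clock"],2),"p",np.round(p,4),"psi",round(psi,3),"j6",round(o["joint_pos"][5],3),"F",np.round(o["wrist_force"],1),"w",round(o["grip_width"],2),"rad",round(np.hypot(*d)*1e3,1),"th",round(np.arctan2(d[1],d[0]),3))
    for x,y,z,ps in tg:
        s=R.T@(np.array([x,y,z])-p)*1e3; r=Ro.from_matrix(R.T@Rw(ps)).as_rotvec()
        print("[0,[%.1f,%.1f,%.1f],[%.3f,%.3f,%.3f]],"%(*s,*r),end="")
    print()
def orb(th,rad,z,c=None):
    c=C if c is None else c
    return (c[0]+rad*np.cos(th),c[1]+rad*np.sin(th),z,th)
E
python3 -c "
from h import *
rows([(.35,.2,.2,2.868-1.8)])"
```

```text
t 0.3 p [0.1554 0.5534 0.2003] psi 2.868 j6 -0.02 F [-0.5 -0.3 -0.6] w 1.0 rad 699.8 th 2.076
[0,[-282.9,-287.7,0.5],[-0.000,0.001,1.800]],
```

Request:
step_arm:
  plan:
    - [0,[-283,-288,0],[0,0,1.8]]
    - [0,[-283,-288,0],[0,0,1.8]]
    - [0,[-283,-288,0],[0,0,1.8]]
    - [0,[-283,-288,0],[0,0,1.8]]
    - [0,[-283,-288,0],[0,0,1.8]]
    - [0,[-283,-288,0],[0,0,1.8]]
    - [0,[-283,-288,0],[0,0,1.8]]
    - [0,[-283,-288,0],[0,0,1.8]]
    - [0,[-283,-288,0],[0,0,1.8]]
    - [0,[-283,-288,0],[0,0,1.8]]
  force: 40

```text
clock: 1.55
tool_pos: [0.3501, 0.1994, 0.2006]
tcp_rot: [0.0, 0.862, 0.507, -0.0]
wrist_force: [0.1, 0.7, -0.1]
grip_width: -0.001
```

```bash
python3 -c "
from h import *
rows([orb(-.9,.060,.12)])"
```

```text
t 1.55 p [0.3501 0.1994 0.2006] psi 1.063 j6 0.997 F [ 0.1  0.7 -0.1] w -0.0 rad 295.8 th 2.079
[0,[-178.8,306.9,80.7],[0.000,0.000,1.963]],
```

Request:
step_arm:
  plan:
    - [0,[-179,307,81],[0,0,1.963]]
    - [0,[-179,307,81],[0,0,1.963]]
    - [0,[-179,307,81],[0,0,1.963]]
    - [0,[-179,307,81],[0,0,1.963]]
    - [0,[-179,307,81],[0,0,1.963]]
    - [0,[-179,307,81],[0,0,1.963]]
    - [0,[-179,307,81],[0,0,1.963]]
    - [0,[-179,307,81],[0,0,1.963]]
    - [0,[-179,307,81],[0,0,1.963]]
    - [0,[-179,307,81],[0,0,1.963]]

```text
clock: 2.8
tool_pos: [0.5313, -0.1064, 0.1196]
tcp_rot: [0.0, 0.918, -0.396, -0.0]
wrist_force: [-0.0, -0.6, -0.9]
grip_width: 0.0
```

```bash
python3 -c "
from h import *
rows([orb(-.9,.055,.12),orb(-.9,.055,.054),orb(-.9,.043,.054)])
c=optics.read_camera('top');crop(c,275,140,405,270,4,'t2.png')
c=optics.read_camera('side');crop(c,245,120,405,240,5,'s2.png')"
```

```text
t 2.8 p [ 0.5313 -0.1064  0.1196] psi -0.814 j6 2.166 F [-0.  -0.6 -0.9] w 0.0 rad 60.3 th -0.904
[0,[-5.2,-0.7,-0.4],[0.000,-0.000,0.086]],[0,[-5.2,-0.7,65.6],[0.000,-0.000,0.086]],[0,[-17.2,-1.8,65.6],[0.000,-0.000,0.086]],
```

View pics/t2.png

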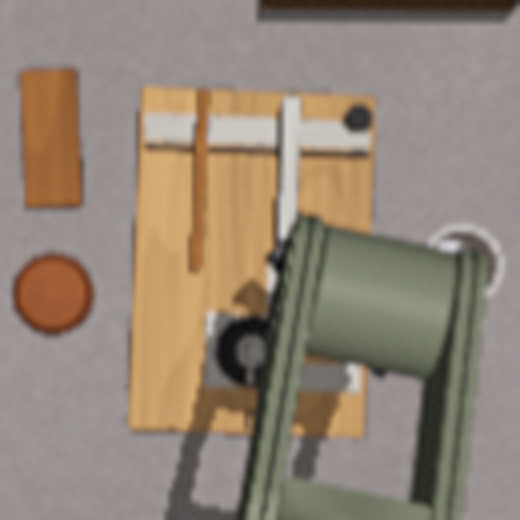

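View pics/s2.png

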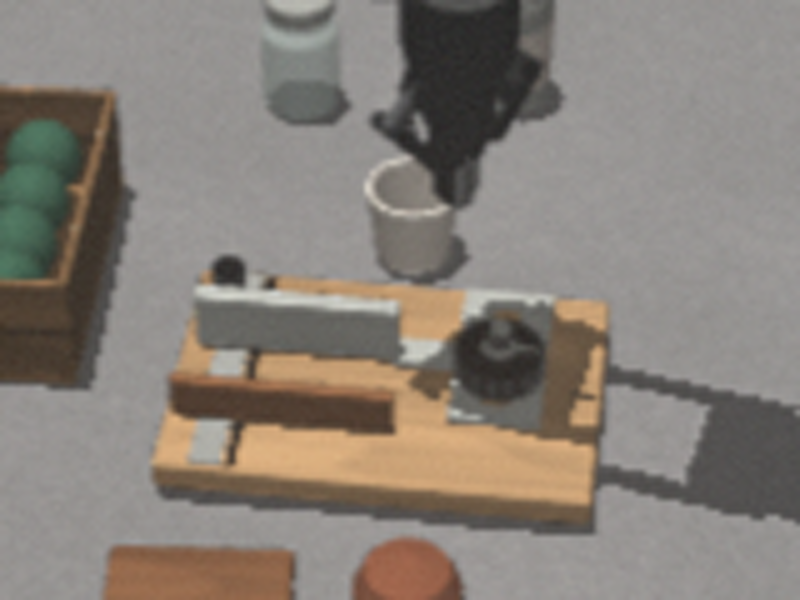

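The ring, fence and other things are undisturbed. The shut fingertip hangs at (460,200) in the side crop, clear of everything.

Request:
step_arm:
  plan:
    - [0,[-5,-1,0],[0,0,0.086]]
    - [0,[-5,-1,40],[0,0,0.086]]
    - [0,[-5,-1,66],[0,0,0.086]]
    - [0,[-12,-1.5,66],[0,0,0.086]]
    - [0,[-15,-1.8,66],[0,0,0.086]]
    - [0,[-17,-1.8,66],[0,0,0.086]]

```text
clock: 3.65
tool_pos: [0.5216, -0.0927, 0.055]
tcp_rot: [-0.0, 0.902, -0.431, 0.001]
wrist_force: [0.3, 0.1, 0.1]
grip_width: -0.003
```

```bash
python3 -c "
from h import *
rows([orb(-.9,.040,.054)])"
```

```text
t 3.65 p [ 0.5216 -0.0927  0.055 ] psi -0.892 j6 2.266 F [0.3 0.1 0.1] w -0.0 rad 43.6 th -0.884
[0,[-3.6,0.7,1.0],[-0.001,-0.002,0.008]],
```

Request:
step_arm:
  plan:
    - [0,[-1,0.7,1],[0,0,0.008]]
    - [0,[-2,0.7,1],[0,0,0.008]]
    - [0,[-2,0.7,1],[0,0,0.008]]

```text
clock: 4.03
tool_pos: [0.5199, -0.0916, 0.0542]
tcp_rot: [-0.0, 0.9, -0.435, 0.002]
wrist_force: [-0.3, -0.6, -0.4]
grip_width: 0.001
```

Request:
step_arm:
  plan:
    - [0,[-1,0,0],[0,0,0]]
    - [0,[-1.5,0,0],[0,0,0]]
    - [0,[-1.5,0,0],[0,0,0]]

```text
clock: 4.4
tool_pos: [0.5189, -0.0904, 0.0541]
tcp_rot: [-0.0, 0.901, -0.435, 0.001]
wrist_force: [-0.4, -0.0, 1.2]
grip_width: -0.001
```

Request:
step_arm:
  plan:
    - [0,[-1,0,0],[0,0,0]]
    - [0,[-1.5,0,0],[0,0,0]]
    - [0,[-1.5,0,0],[0,0,0]]

```text
clock: 4.78
tool_pos: [0.518, -0.0892, 0.0541]
tcp_rot: [-0.0, 0.901, -0.435, 0.001]
wrist_force: [0.7, 0.6, -0.2]
grip_width: -0.001
```

```bash
python3 -c "
from h import *
rows([orb(-.9,.040,.054)])"
```

```text
t 4.78 p [ 0.518  -0.0892  0.0541] psi -0.9 j6 2.279 F [ 0.7  0.6 -0.2] w -0.0 rad 38.6 th -0.901
[0,[1.4,-0.0,0.1],[-0.002,-0.002,0.000]],
```

Request:
step_arm:
  plan:
    - [0,[-1,0,0],[0,0,0]]
    - [0,[-1.5,0,0],[0,0,0]]
    - [0,[-1.5,0,0],[0,0,0]]

```text
clock: 5.15
tool_pos: [0.517, -0.088, 0.0541]
tcp_rot: [-0.0, 0.901, -0.435, 0.001]
wrist_force: [-0.6, 0.1, -0.1]
grip_width: -0.0
```

Request:
step_arm:
  plan:
    - [0,[-1,0,0],[0,0,0]]
    - [0,[-1.5,0,0],[0,0,0]]
    - [0,[-1.5,0,0],[0,0,0]]

```text
clock: 5.52
tool_pos: [0.5161, -0.0868, 0.0541]
tcp_rot: [-0.0, 0.901, -0.435, 0.001]
wrist_force: [-0.5, -0.6, -0.0]
grip_width: -0.003
```

```bash
python3 -c "
from h import *
rows([orb(-.9,.040,.054)])"
```

```text
t 5.53 p [ 0.5161 -0.0868  0.0541] psi -0.9 j6 2.283 F [-0.5 -0.6 -0. ] w -0.0 rad 35.5 th -0.9
[0,[4.5,0.0,0.1],[-0.002,-0.002,0.000]],
```

```bash
python3 -c "
from h import *
c=optics.read_camera('side');crop(c,300,140,380,220,7,'s3.png')
print((proj(c,[.494,-.059,.068])-[300,140])*7+3,(proj(c,[.5161,-.0868,.0541])-[300,140])*7+3)"
```

```text
[318.02441839 344.87798342] [274.17124409 324.97590217]
```

View pics/s3.png

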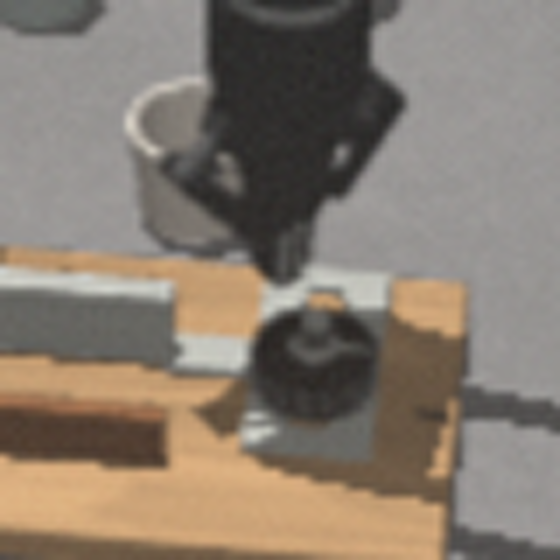

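```bash
python3 -c "
from h import *
c=optics.read_camera('side')
im=c['color'][160:205,320:365,::-1].astype(float)
im=(255*(im/255)**.5).astype(np.uint8)
cv2.imwrite('pics/s4.png',cv2.resize(im,None,fx=13,fy=13,interpolation=cv2.INTER_NEAREST))
for P in ([.494,-.059,.068],[.494,-.059,.088],[.5161,-.0868,.0541],[.5161,-.0868,.0741],[.494+.03*np.cos(-.9),-.059+.03*np.sin(-.9),.068]): print(P,(proj(c,P)-[320,160])*13+6)"
```

```text
[0.494, -0.059, 0.068] [331.04534845 380.91625492]
[0.494, -0.059, 0.088] [333.52130979 322.68625202]
[0.5161, -0.0868, 0.0541] [249.60373903 343.95524688]
[0.5161, -0.0868, 0.0741] [251.39135493 286.46695035]
[np.float64(0.5126482990481199), np.float64(-0.0824998072888245), 0.068] [263.25054155 315.86241721]
```

View pics/s4.png

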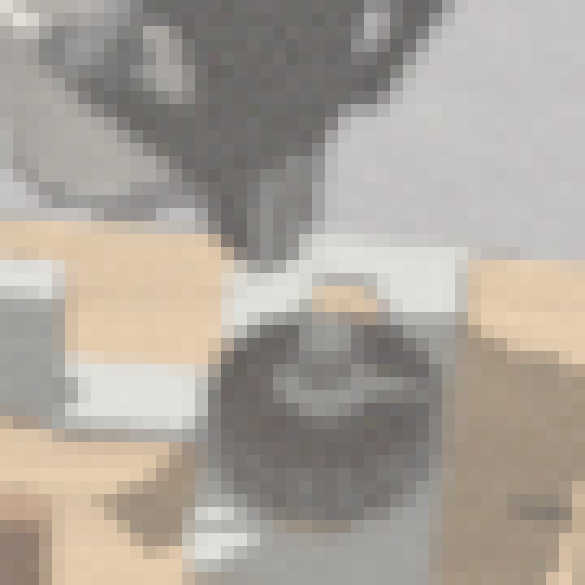

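```bash
python3 -c "
from h import *
c=optics.read_camera('side')
print((proj(c,[.5313,-.1064,.1196])-[245,120])*5+2)
print((proj(c,[.494,-.059,.068])-[245,120])*5+2)
for z in(.054,.07,.08,.09):print(cast(c,320+(265-6)/13,160+(262-6)/13,z))
print(robot.observe())
c=optics.read_camera('top');crop(c,275,170,385,270,5,'t3.png')
print((proj(c,[.5161,-.0868,.0541])-[275,170])*5)
"
```

```text
[451.79608867 237.98521506]
[502.01744171 346.19855958]
[ 0.51387095 -0.11944097  0.054     ]
[ 0.51327199 -0.10127693  0.07      ]
[ 0.51289765 -0.08992442  0.08      ]
[ 0.5125233 -0.0785719  0.09     ]
{'clock': 5.675, 'joint_pos': array([-1.88412897e-01,  3.78567803e-01,  1.88952421e+00, -6.57415360e-04,
        8.70664053e-01,  2.28252133e+00]), 'dq': array([ 1.94158957e-04,  1.50063356e-03,  1.41608995e-03, -1.72976031e-04,
       -7.28373122e-07, -5.40819134e-04]), 'effort': array([ 8.94057099e-03, -3.95988393e+01, -1.82954800e+01, -9.62295962e-04,
       -1.10903292e-02,  2.84261097e-05]), 'tool_pos': array([ 0.51605776, -0.08687051,  0.05410586]), 'tcp_rot': array([-1.23769635e-04,  9.00508136e-01, -4.34836776e-01,  1.43512311e-03]), 'wrist_force': array([-0.1790259 , -0.24083058,  0.23969222]), 'wrist_torque': array([-0.03333066,  0.04060602,  0.00106793]), 'grip_width': 0.001337827843622673}
[353.26020055 254.61970952]
```

View pics/t3.png

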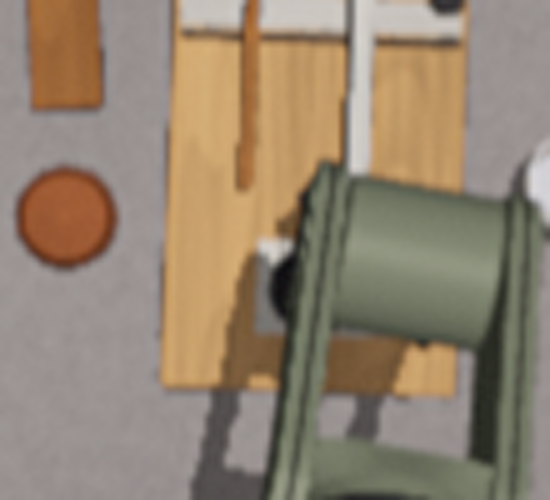

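The picture disagrees with the reported TCP. The visible fingertip ends at about (265,262) in s4, where I predicted (250,344). That puts it roughly 25 mm higher than reported, which would explain why there is no contact. I'll back out, lower a little and check again.

Request:
step_arm:
  plan:
    - [0,[10,0,0],[0,0,0]]
    - [0,[16,0,0],[0,0,0]]
    - [0,[16,0,8],[0,0,0]]
    - [0,[16,0,12],[0,0,0]]
    - [0,[16,0,12],[0,0,0]]

```text
clock: 6.35
tool_pos: [0.5254, -0.0992, 0.0415]
tcp_rot: [0.0, 0.901, -0.435, 0.001]
wrist_force: [-0.5, -0.1, 1.2]
grip_width: 0.001
```

```bash
python3 -c "
from h import *
rows([])
c=optics.read_camera('side')
im=c['color'][150:210,310:370,::-1].astype(float)
im=(255*(im/255)**.5).astype(np.uint8)
cv2.imwrite('pics/s5.png',cv2.resize(im,None,fx=10,fy=10,interpolation=cv2.INTER_NEAREST))
p=robot.observe()['tool_pos']
for dz in (0,.02,.03): print((proj(c,p+[0,0,dz])-[310,150])*10+5)"
```

```text
t 6.35 p [ 0.5254 -0.0992  0.0415] psi -0.9 j6 2.263 F [-0.5 -0.1  1.2] w 0.0 rad 51.0 th -0.908

[265.46944323 365.87642925]
[266.62070277 322.11281099]
[267.20211824 299.97512682]
```

View pics/s5.png

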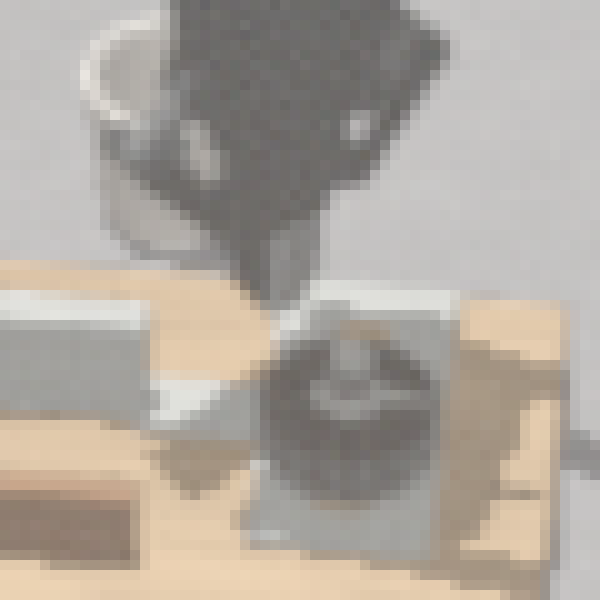

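Request:
step_arm:
  plan:
    - [0,[0,0,4],[0,0,0]]
    - [0,[0,0,7],[0,0,0]]
    - [0,[0,0,7],[0,0,0]]

```text
clock: 6.78
tool_pos: [0.5255, -0.0992, 0.0345]
tcp_rot: [0.0, 0.901, -0.435, 0.001]
wrist_force: [-0.2, 0.2, -0.2]
grip_width: 0.002
```

Request:
step_arm:
  plan:
    - [0,[0,0,3],[0,0,0]]
    - [0,[0,0,5],[0,0,0]]
    - [0,[0,0,5],[0,0,0]]

```text
clock: 7.15
tool_pos: [0.5254, -0.0991, 0.0293]
tcp_rot: [0.0, 0.901, -0.435, 0.001]
wrist_force: [0.6, 0.8, 0.6]
grip_width: -0.004
```

```bash
python3 -c "
from h import *
rows([orb(-.9,.043,.030)])
c=optics.read_camera('side')
im=c['color'][150:210,310:370,::-1].astype(float)
im=(255*(im/255)**.5).astype(np.uint8)
cv2.imwrite('pics/s6.png',cv2.resize(im,None,fx=10,fy=10,interpolation=cv2.INTER_NEAREST))
p=robot.observe()['tool_pos']
for dz in (0,.02,.03): print((proj(c,p+[0,0,dz])-[310,150])*10+5)"
```

```text
t 7.15 p [ 0.5254 -0.0991  0.0293] psi -0.9 j6 2.263 F [0.6 0.8 0.6] w -0.0 rad 50.9 th -0.907
[0,[-7.9,-0.4,-0.7],[-0.000,-0.001,0.000]],
[265.48615538 392.74241545]
[266.63361612 349.39498886]
[267.21310313 327.46865946]
```

View pics/s6.png

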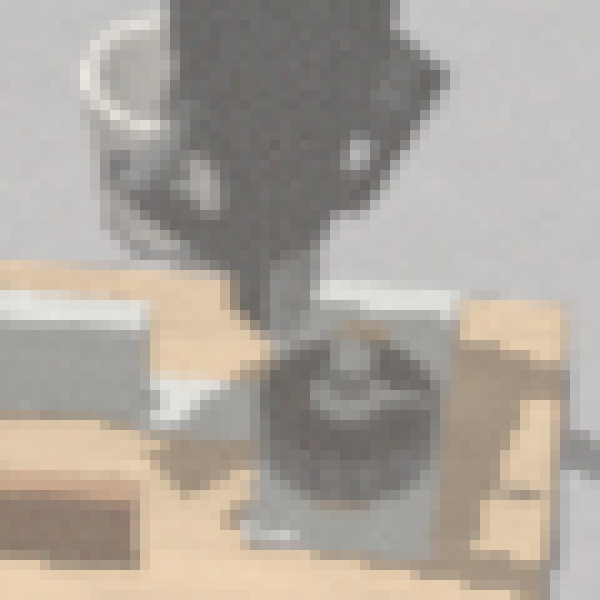

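Request:
step_arm:
  plan:
    - [0,[-5,0,0],[0,0,0]]
    - [0,[-8,0,0],[0,0,0]]
    - [0,[-9,0,0],[0,0,0]]
    - [0,[-9,0,0],[0,0,0]]

```text
clock: 7.7
tool_pos: [0.5199, -0.092, 0.0295]
tcp_rot: [0.0, 0.901, -0.435, 0.001]
wrist_force: [-0.4, 0.5, 0.1]
grip_width: -0.0
```

Request:
step_arm:
  plan:
    - [0,[-1,0,0],[0,0,0]]
    - [0,[-2,0,0],[0,0,0]]
    - [0,[-2,0,0],[0,0,0]]

```text
clock: 8.07
tool_pos: [0.5194, -0.091, 0.0297]
tcp_rot: [0.0, 0.901, -0.435, 0.002]
wrist_force: [1.4, -3.3, -0.8]
grip_width: -0.003
```

Request:
step_arm:
  plan:
    - [0,[-1,0,0],[0,0,0]]
    - [0,[-2,0,0],[0,0,0]]
    - [0,[-2,0,0],[0,0,0]]

```text
clock: 8.45
tool_pos: [0.5195, -0.0904, 0.03]
tcp_rot: [0.0, 0.901, -0.434, 0.003]
wrist_force: [2.7, -5.5, -1.8]
grip_width: -0.001
```

```bash
python3 -c "
from h import *
rows([orb(-.9,.036,.030)])"
```

```text
t 8.45 p [ 0.5195 -0.0904  0.03  ] psi -0.899 j6 2.279 F [ 2.7 -5.5 -1.8] w -0.0 rad 40.4 th -0.889
[0,[-4.4,0.4,-0.0],[-0.002,-0.006,0.001]],
```

Contact comes at a tool radius of about 41 mm, with about 6 N. Now the first orbit stroke, computed as rows.

```bash
python3 -c "
from h import *
rows([orb(-.9+.17*i,.038,.030) for i in range(1,11)])"
```

```text
t 8.45 p [ 0.5195 -0.0904  0.03  ] psi -0.899 j6 2.279 F [ 2.7 -5.5 -1.8] w -0.0 rad 40.4 th -0.889
[0,[-3.0,-6.0,0.0],[-0.002,-0.007,-0.169]],[0,[-4.6,-12.2,0.0],[-0.001,-0.007,-0.339]],[0,[-7.2,-18.1,0.0],[-0.001,-0.007,-0.509]],[0,[-10.8,-23.5,0.0],[-0.000,-0.007,-0.679]],[0,[-15.3,-28.1,-0.0],[0.000,-0.007,-0.849]],[0,[-20.5,-32.0,-0.0],[0.001,-0.007,-1.019]],[0,[-26.3,-34.9,-0.1],[0.002,-0.007,-1.189]],[0,[-32.4,-36.8,-0.1],[0.002,-0.007,-1.359]],[0,[-38.8,-37.6,-0.1],[0.003,-0.007,-1.529]],[0,[-45.3,-37.3,-0.2],[0.004,-0.007,-1.699]],
```

Request:
step_arm:
  plan:
    - [0,[-3,-6,0],[0,-0.007,-0.169]]
    - [0,[-4.6,-12.2,0],[0,-0.007,-0.339]]
    - [0,[-7.2,-18.1,0],[0,-0.007,-0.509]]
    - [0,[-10.8,-23.5,0],[0,-0.007,-0.679]]
    - [0,[-15.3,-28.1,0],[0,-0.007,-0.849]]
    - [0,[-20.5,-32,0],[0,-0.007,-1.019]]
    - [0,[-26.3,-34.9,0],[0,-0.007,-1.189]]
    - [0,[-32.4,-36.8,0],[0,-0.007,-1.359]]
    - [0,[-38.8,-37.6,0],[0,-0.007,-1.529]]
    - [0,[-45.3,-37.3,0],[0,-0.007,-1.699]]

```text
clock: 9.7
tool_pos: [0.5255, -0.0294, 0.031]
tcp_rot: [0.002, 0.92, 0.391, 0.005]
wrist_force: [9.0, 8.0, -1.7]
grip_width: -0.001
```

```bash
python3 -c "
from h import *
rows([orb(.8+.17*i,.038,.030) for i in range(1,11)])
c=optics.read_camera('side')
im=c['color'][150:210,310:370,::-1].astype(float)
im=(255*(im/255)**.5).astype(np.uint8)
cv2.imwrite('pics/s7.png',cv2.resize(im,None,fx=10,fy=10,interpolation=cv2.INTER_NEAREST))"
```

```text
t 9.7 p [ 0.5255 -0.0294  0.031 ] psi 0.804 j6 0.687 F [ 9.   8.  -1.7] w -0.0 rad 43.2 th 0.754
[0,[-5.7,-8.4,0.9],[0.008,-0.007,-0.166]],[0,[-7.3,-14.7,0.9],[0.008,-0.006,-0.336]],[0,[-9.9,-20.6,0.8],[0.009,-0.005,-0.506]],[0,[-13.5,-25.9,0.8],[0.009,-0.005,-0.676]],[0,[-17.9,-30.6,0.7],[0.010,-0.004,-0.846]],[0,[-23.1,-34.4,0.6],[0.010,-0.003,-1.016]],[0,[-28.9,-37.4,0.6],[0.011,-0.002,-1.186]],[0,[-35.0,-39.3,0.5],[0.011,-0.001,-1.356]],[0,[-41.4,-40.1,0.5],[0.011,-0.000,-1.526]],[0,[-47.9,-39.8,0.4],[0.012,0.001,-1.696]],
```

View pics/s7.png

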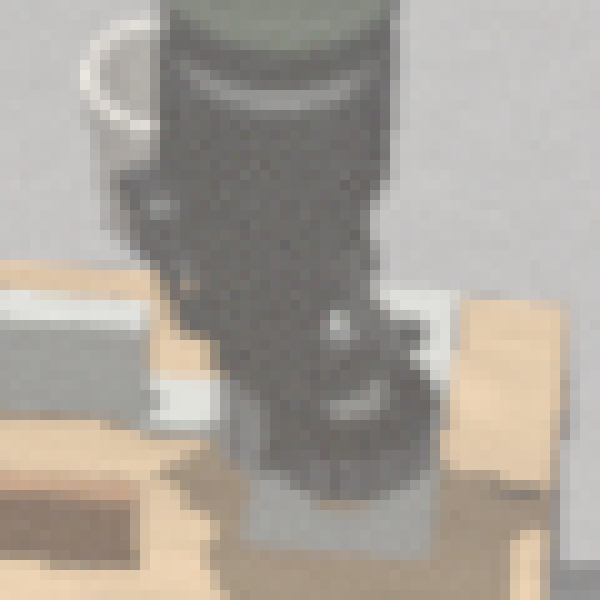

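```bash
sed -i 's/^C=.*; YAW/C=np.array([.4952,-.0578]); YAW/' h.py; python3 -c "
from h import *
rows([orb(.8+.17*i,.038,.030) for i in range(1,11)])"
```

```text
t 9.75 p [ 0.5245 -0.0287  0.031 ] psi 0.808 j6 0.683 F [ 9.1  8.  -0.1] w 0.0 rad 41.3 th 0.78
[0,[-3.8,-7.3,1.0],[0.006,-0.007,-0.162]],[0,[-5.4,-13.5,0.9],[0.007,-0.006,-0.332]],[0,[-8.0,-19.4,0.9],[0.008,-0.005,-0.502]],[0,[-11.6,-24.8,0.8],[0.008,-0.005,-0.672]],[0,[-16.0,-29.5,0.7],[0.008,-0.004,-0.842]],[0,[-21.1,-33.4,0.7],[0.009,-0.004,-1.012]],[0,[-26.9,-36.3,0.6],[0.009,-0.003,-1.182]],[0,[-33.0,-38.2,0.6],[0.010,-0.002,-1.352]],[0,[-39.4,-39.1,0.5],[0.010,-0.001,-1.522]],[0,[-45.9,-38.9,0.5],[0.010,-0.000,-1.692]],
```

Request:
step_arm:
  plan:
    - [0,[-3.8,-7.3,1],[0.007,-0.006,-0.162]]
    - [0,[-5.4,-13.5,1],[0.007,-0.006,-0.332]]
    - [0,[-8,-19.4,1],[0.007,-0.005,-0.502]]
    - [0,[-11.6,-24.8,0.8],[0.008,-0.005,-0.672]]
    - [0,[-16,-29.5,0.7],[0.008,-0.004,-0.842]]
    - [0,[-21.1,-33.4,0.7],[0.009,-0.004,-1.012]]
    - [0,[-26.9,-36.3,0.6],[0.009,-0.003,-1.182]]
    - [0,[-33,-38.2,0.6],[0.01,-0.002,-1.352]]
    - [0,[-39.4,-39.1,0.5],[0.01,-0.001,-1.522]]
    - [0,[-45.9,-38.9,0.5],[0.01,0,-1.692]]

```text
clock: 11.0
tool_pos: [0.4632, -0.034, 0.0298]
tcp_rot: [-0.001, 0.313, 0.95, 0.001]
wrist_force: [-1.5, -0.2, -0.2]
grip_width: 0.003
```

```bash
python3 -c "
from h import *
rows([orb(2.5+.17*i,.038,.030) for i in range(1,6)])"
```

```text
t 11.0 p [ 0.4632 -0.034   0.0298] psi 2.505 j6 -1.036 F [-1.5 -0.2 -0.2] w 0.0 rad 39.9 th 2.503
[0,[-2.4,-6.3,-0.3],[0.001,-0.003,-0.165]],[0,[-4.0,-12.6,-0.3],[0.001,-0.003,-0.335]],[0,[-6.7,-18.5,-0.3],[0.001,-0.003,-0.505]],[0,[-10.3,-23.8,-0.3],[0.001,-0.003,-0.675]],[0,[-14.7,-28.5,-0.3],[0.002,-0.003,-0.845]],
```

```bash
python3 -c "
import numpy as np
P=np.array([(.5195,-.0904),(.525,-.029),(.4632,-.034)])
A=np.c_[2*P,np.ones(3)];s=np.linalg.solve(A,(P**2).sum(1));print(s[:2],np.sqrt(s[2]+s[:2]@s[:2]))"
```

```text
[ 0.49619271 -0.05736588] 0.04042874056432082
```

```bash
sed -i 's/^C=.*; YAW/C=np.array([.496,-.0575]); YAW/' h.py; python3 -c "
from h import *
rows([orb(2.5+.17*i,.0375,.030) for i in range(1,6)])"
```

```text
t 11.0 p [ 0.4632 -0.034   0.0298] psi 2.505 j6 -1.036 F [-1.5 -0.2 -0.2] w 0.0 rad 40.4 th 2.52
[0,[-3.4,-5.5,-0.3],[0.001,-0.003,-0.165]],[0,[-5.0,-11.7,-0.3],[0.001,-0.003,-0.335]],[0,[-7.6,-17.5,-0.3],[0.001,-0.003,-0.505]],[0,[-11.1,-22.8,-0.3],[0.001,-0.003,-0.675]],[0,[-15.5,-27.4,-0.3],[0.002,-0.003,-0.845]],
```

Request:
step_arm:
  plan:
    - [0,[-3.4,-5.5,0],[0,-0.003,-0.165]]
    - [0,[-5,-11.7,0],[0,-0.003,-0.335]]
    - [0,[-7.6,-17.5,0],[0,-0.003,-0.505]]
    - [0,[-11.1,-22.8,0],[0,-0.003,-0.675]]
    - [0,[-15.5,-27.4,0],[0,-0.003,-0.845]]

```text
clock: 11.62
tool_pos: [0.457, -0.0643, 0.0292]
tcp_rot: [-0.002, -0.107, 0.994, 0.002]
wrist_force: [-1.6, 0.0, -0.3]
grip_width: 0.004
```

```bash
python3 -c "
from h import *
rows([orb(3.35,.055,.030),orb(3.35,.055,.08)])"
```

```text
t 11.62 p [ 0.457  -0.0643  0.0292] psi -2.928 j6 -1.954 F [-1.6  0.  -0.3] w 0.0 rad 39.6 th -2.969
[0,[15.4,-1.4,-0.8],[0.004,-0.003,0.005]],[0,[15.6,-1.1,-50.8],[0.004,-0.003,0.005]],
```

Request:
step_arm:
  plan:
    - [0,[16,-1,0],[0,0,0]]
    - [0,[16,-1,-50],[0,0,0]]
    - [0,[16,-1,-80],[0,0,0]]
    - [0,[40,-1,-80],[0,0,0]]

```text
clock: 12.12
tool_pos: [0.4196, -0.074, 0.1114]
tcp_rot: [0.001, -0.105, 0.994, 0.002]
wrist_force: [-0.7, 0.4, -0.2]
grip_width: 0.001
```

```bash
cat >> h.py <<'E'
def look(tag):
    for n,(a,b,s) in dict(side=(312,170,12),top=(318,208,12)).items():
        c=optics.read_camera(n);im=c['color'][b:b+40,a:a+48,::-1].astype(float)
        im=(255*(im/255)**.6).astype(np.uint8)
        cv2.imwrite(f'pics/{n}_{tag}.png',cv2.resize(im,None,fx=s,fy=s,interpolation=cv2.INTER_CUBIC))
E
python3 -c "
from h import *
look('a'); rows([])"
```

```text
t 12.22 p [ 0.4148 -0.0735  0.1092] psi -2.931 j6 -1.988 F [0.2 0.2 0.3] w -0.0 rad 82.7 th -2.947
```

View pics/side_a.png

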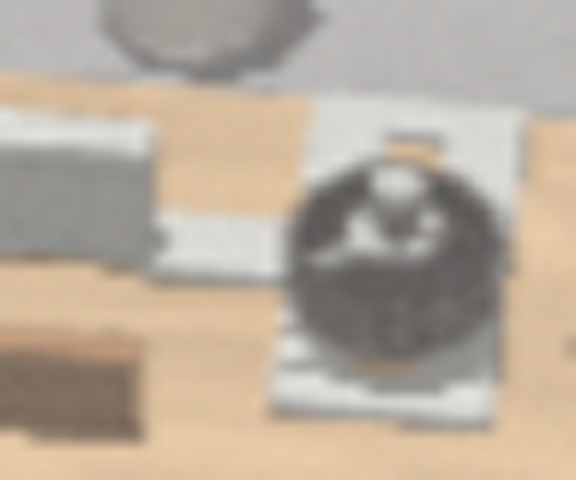

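View pics/top_a.png

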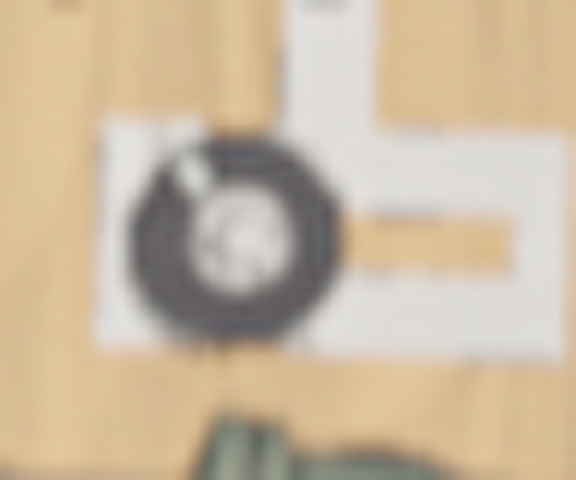

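The top crop shows the white line at (190,165) from the ring centre at (240,240). That is world angle about 0.59 rad, where it started at about π, so the ring has turned about 3.73 rad. Nothing else moved. I unwind above the ring and repeat.

```bash
sed -i 's/^C=.*; YAW/C=np.array([.4963,-.0577]); YAW/' h.py; python3 -c "
from h import *
rows([(.46,-.08,.14,3.35-1.85)])"
```

```text
t 12.22 p [ 0.4148 -0.0735  0.1092] psi -2.931 j6 -1.988 F [0.2 0.2 0.3] w -0.0 rad 83.0 th -2.95
[0,[-42.6,-15.6,-31.1],[-0.002,-0.010,1.852]],
```

Request:
step_arm:
  plan:
    - [0,[-20,-8,-31],[0,0,1.85]]
    - [0,[-43,-16,-31],[0,0,1.85]]
    - [0,[-43,-16,-31],[0,0,1.85]]
    - [0,[-43,-16,-31],[0,0,1.85]]
    - [0,[-43,-16,-31],[0,0,1.85]]
    - [0,[-43,-16,-31],[0,0,1.85]]
    - [0,[-43,-16,-31],[0,0,1.85]]
    - [0,[-43,-16,-31],[0,0,1.85]]
    - [0,[-43,-16,-31],[0,0,1.85]]
    - [0,[-43,-16,-31],[0,0,1.85]]

```text
clock: 13.48
tool_pos: [0.4598, -0.0798, 0.1391]
tcp_rot: [-0.005, 0.734, 0.679, -0.001]
wrist_force: [1.0, 0.6, 1.1]
grip_width: -0.003
```

```bash
python3 -c "
from h import *
rows([orb(-1,.058,.12)])"
```

```text
t 13.47 p [ 0.4598 -0.0798  0.1391] psi 1.494 j6 -0.125 F [1.  0.6 1.1] w -0.0 rad 42.7 th -2.596
[0,[-21.5,69.8,18.4],[-0.010,0.010,2.494]],
```

Request:
step_arm:
  plan:
    - [0,[-22,70,18],[0,0.01,2.494]]
    - [0,[-22,70,18],[0,0.01,2.494]]
    - [0,[-22,70,18],[0,0.01,2.494]]
    - [0,[-22,70,18],[0,0.01,2.494]]
    - [0,[-22,70,18],[0,0.01,2.494]]
    - [0,[-22,70,18],[0,0.01,2.494]]
    - [0,[-22,70,18],[0,0.01,2.494]]
    - [0,[-22,70,18],[0,0.01,2.494]]
    - [0,[-22,70,18],[0,0.01,2.494]]
    - [0,[-22,70,18],[0,0.01,2.494]]

```text
clock: 14.72
tool_pos: [0.5271, -0.1065, 0.1195]
tcp_rot: [-0.004, 0.982, -0.19, -0.003]
wrist_force: [0.4, 0.6, 0.3]
grip_width: -0.002
```

```bash
python3 -c "
from h import *
rows([orb(-1,.056,.12),orb(-1,.056,.031),orb(-1,.042,.031),orb(-1,.0375,.031)])"
```

```text
t 14.72 p [ 0.5271 -0.1065  0.1195] psi -0.382 j6 1.722 F [0.4 0.6 0.3] w -0.0 rad 57.7 th -1.008
[0,[-1.1,-1.3,-0.5],[-0.004,0.010,0.618]],[0,[-0.3,-0.7,88.5],[-0.004,0.010,0.618]],[0,[-11.7,-8.8,88.7],[-0.004,0.010,0.618]],[0,[-15.4,-11.5,88.7],[-0.004,0.010,0.618]],
```

Request:
step_arm:
  plan:
    - [0,[-1,-1,0],[0,0.01,0.618]]
    - [0,[-1,-1,0],[0,0.01,0.618]]
    - [0,[-1,-1,0],[0,0.01,0.618]]
    - [0,[-0.5,-1,30],[0,0.01,0.618]]
    - [0,[-0.3,-0.7,70],[0,0.01,0.618]]
    - [0,[-0.3,-0.7,88],[0,0.01,0.618]]
    - [0,[-8,-6,88.5],[0,0.01,0.618]]
    - [0,[-11.7,-8.8,88.5],[0,0.01,0.618]]
    - [0,[-15.4,-11.5,88.5],[0,0.01,0.618]]
    - [0,[-15.4,-11.5,88.5],[0,0.01,0.618]]

```text
clock: 15.98
tool_pos: [0.5187, -0.0905, 0.0324]
tcp_rot: [-0.002, 0.878, -0.479, 0.004]
wrist_force: [3.9, -5.6, -3.4]
grip_width: 0.002
```

```bash
python3 -c "
from h import *
rows([orb(-1+.17*i,.0372,.031) for i in range(1,11)])"
```

```text
t 15.97 p [ 0.5187 -0.0905  0.0324] psi -0.998 j6 2.372 F [ 3.9 -5.6 -3.4] w 0.0 rad 39.7 th -0.971
[0,[-3.1,-5.1,1.5],[-0.006,-0.005,-0.168]],[0,[-4.6,-11.2,1.5],[-0.006,-0.005,-0.338]],[0,[-7.2,-17.0,1.5],[-0.005,-0.006,-0.508]],[0,[-10.8,-22.2,1.5],[-0.005,-0.006,-0.678]],[0,[-15.1,-26.8,1.6],[-0.004,-0.007,-0.848]],[0,[-20.2,-30.6,1.6],[-0.004,-0.007,-1.018]],[0,[-25.9,-33.4,1.5],[-0.003,-0.008,-1.188]],[0,[-31.9,-35.3,1.5],[-0.003,-0.008,-1.358]],[0,[-38.2,-36.1,1.5],[-0.002,-0.009,-1.528]],[0,[-44.5,-35.8,1.5],[-0.001,-0.009,-1.698]],
```

Request:
step_arm:
  plan:
    - [0,[-3.1,-5.1,1],[-0.006,-0.005,-0.168]]
    - [0,[-4.6,-11.2,1],[-0.006,-0.005,-0.338]]
    - [0,[-7.2,-17,1],[-0.005,-0.006,-0.508]]
    - [0,[-10.8,-22.2,1],[-0.005,-0.006,-0.678]]
    - [0,[-15.1,-26.8,1],[-0.004,-0.007,-0.848]]
    - [0,[-20.2,-30.6,1],[-0.004,-0.007,-1.018]]
    - [0,[-25.9,-33.4,1],[-0.003,-0.008,-1.188]]
    - [0,[-31.9,-35.3,1],[-0.003,-0.008,-1.358]]
    - [0,[-38.2,-36.1,1],[-0.002,-0.009,-1.528]]
    - [0,[-44.5,-35.8,1],[-0.001,-0.009,-1.698]]

```text
clock: 17.23
tool_pos: [0.529, -0.0325, 0.0332]
tcp_rot: [0.001, 0.939, 0.345, 0.005]
wrist_force: [6.0, 4.2, -2.1]
grip_width: -0.0
```

```bash
python3 -c "
from h import *
rows([orb(.7+.17*i,.0372,.031) for i in range(1,11)])"
```

```text
t 17.23 p [ 0.529  -0.0325  0.0332] psi 0.704 j6 0.78 F [ 6.   4.2 -2.1] w -0.0 rad 41.2 th 0.657
[0,[-4.5,-8.1,2.1],[0.006,-0.008,-0.166]],[0,[-6.1,-14.2,2.1],[0.007,-0.007,-0.336]],[0,[-8.7,-20.0,2.0],[0.007,-0.007,-0.506]],[0,[-12.2,-25.2,2.0],[0.008,-0.006,-0.676]],[0,[-16.5,-29.8,1.9],[0.009,-0.006,-0.846]],[0,[-21.6,-33.6,1.8],[0.009,-0.005,-1.016]],[0,[-27.2,-36.4,1.8],[0.010,-0.004,-1.186]],[0,[-33.3,-38.3,1.7],[0.010,-0.003,-1.356]],[0,[-39.5,-39.1,1.7],[0.011,-0.003,-1.526]],[0,[-45.9,-38.9,1.6],[0.011,-0.002,-1.696]],
```

Request:
step_arm:
  plan:
    - [0,[-4.5,-8.1,1],[0.006,-0.008,-0.166]]
    - [0,[-6.1,-14.2,1],[0.007,-0.007,-0.336]]
    - [0,[-8.7,-20,1],[0.007,-0.007,-0.506]]
    - [0,[-12.2,-25.2,1],[0.008,-0.006,-0.676]]
    - [0,[-16.5,-29.8,1],[0.009,-0.006,-0.846]]
    - [0,[-21.6,-33.6,1],[0.009,-0.005,-1.016]]
    - [0,[-27.2,-36.4,1],[0.01,-0.004,-1.186]]
    - [0,[-33.3,-38.3,1],[0.01,-0.003,-1.356]]
    - [0,[-39.5,-39.1,1],[0.011,-0.003,-1.526]]
    - [0,[-45.9,-38.9,1],[0.011,-0.002,-1.696]]

```text
clock: 18.48
tool_pos: [0.4668, -0.0306, 0.0327]
tcp_rot: [-0.002, 0.36, 0.933, 0.001]
wrist_force: [-3.5, 5.1, 5.7]
grip_width: 0.0
```

```bash
python3 -c "
from h import *
rows([orb(2.4+.17*i,.0365,.031) for i in range(1,9)])"
```

```text
t 18.48 p [ 0.4668 -0.0306  0.0327] psi 2.404 j6 -0.928 F [-3.5  5.1  5.7] w 0.0 rad 40.1 th 2.398
[0,[-4.1,-6.3,1.7],[0.001,-0.004,-0.166]],[0,[-5.6,-12.3,1.7],[0.001,-0.004,-0.336]],[0,[-8.1,-17.9,1.7],[0.001,-0.004,-0.506]],[0,[-11.6,-23.1,1.7],[0.002,-0.004,-0.676]],[0,[-15.9,-27.6,1.6],[0.002,-0.003,-0.846]],[0,[-20.8,-31.3,1.6],[0.002,-0.003,-1.016]],[0,[-26.4,-34.1,1.6],[0.003,-0.003,-1.186]],[0,[-32.3,-35.9,1.6],[0.003,-0.003,-1.356]],
```

Request:
step_arm:
  plan:
    - [0,[-4.1,-6.3,0],[0,-0.004,-0.166]]
    - [0,[-5.6,-12.3,0],[0,-0.004,-0.336]]
    - [0,[-8.1,-17.9,0],[0,-0.004,-0.506]]
    - [0,[-11.6,-23.1,0],[0,-0.004,-0.676]]
    - [0,[-15.9,-27.6,0],[0,-0.003,-0.846]]
    - [0,[-20.8,-31.3,0],[0,-0.003,-1.016]]
    - [0,[-26.4,-34.1,0],[0,-0.003,-1.186]]

```text
clock: 19.35
tool_pos: [0.4604, -0.0734, 0.0332]
tcp_rot: [-0.002, -0.225, 0.974, 0.002]
wrist_force: [-6.0, -1.3, 4.5]
grip_width: -0.001
```

```bash
python3 -c "
from h import *
rows([orb(3.6,.055,.030)])"
```

```text
t 19.35 p [ 0.4604 -0.0734  0.0332] psi -2.687 j6 -2.211 F [-6.  -1.3  4.5] w -0.0 rad 39.2 th -2.729
[0,[15.9,-1.9,3.2],[0.005,-0.003,-0.004]],
```

Good contact was kept. I retract, lift and look.

Request:
step_arm:
  plan:
    - [0,[16,-1,0],[0,0,0]]
    - [0,[16,-1,-50],[0,0,0]]
    - [0,[16,-1,-80],[0,0,0]]
    - [0,[35,0,-90],[0,0,0]]

```text
clock: 19.85
tool_pos: [0.4302, -0.0894, 0.1253]
tcp_rot: [0.0, -0.225, 0.974, 0.001]
wrist_force: [-0.8, -0.1, -0.2]
grip_width: -0.002
```

```bash
python3 -c "
from h import *
look('b'); rows([])"
```

```text
t 19.95 p [ 0.4269 -0.0894  0.1237] psi -2.689 j6 -2.258 F [ 0.5 -0.2 -1.5] w 0.0 rad 76.3 th -2.714
```

View pics/top_b.png

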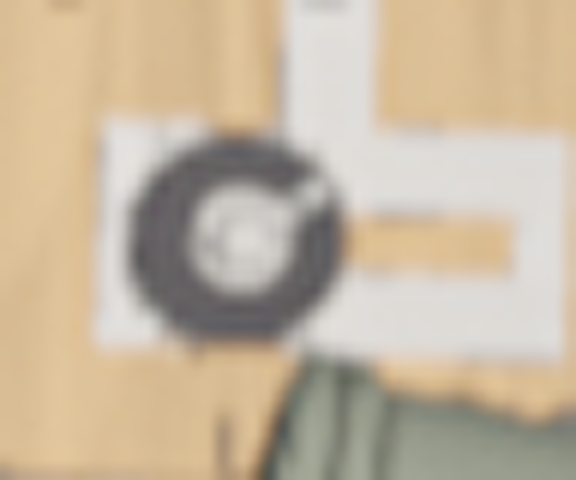

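View pics/side_b.png

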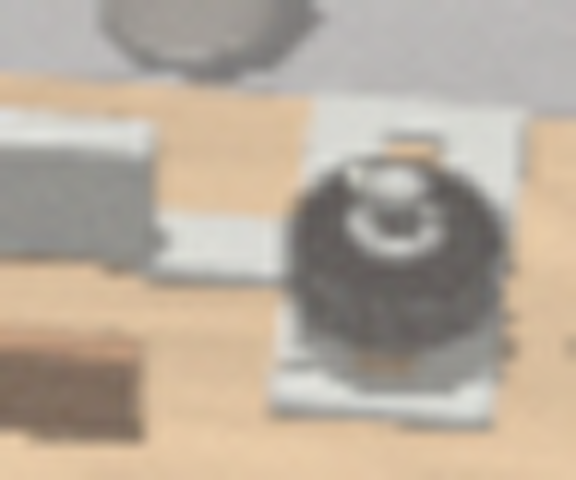

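```bash
cat >> h.py <<'E'
def lineang(im,c=None,turn=0):
    """line angle (world rad) from top image RGB; centroid of bright pixels in annulus of ring"""
    c=c or optics.read_camera("top"); g=im.astype(float).mean(2)
    z=.068+.0025*turn
    th=np.linspace(-np.pi,np.pi,721); prof=[]
    for t in th:
        v=[]
        for r in (.019,.021,.023,.025):
            u=proj(c,[RC[0]+r*np.cos(t),RC[1]+r*np.sin(t),z])
            v.append(cv2.getRectSubPix(g.astype(np.float32),(1,1),(float(u[0]),float(u[1])))[0,0])
        prof.append(np.mean(v))
    prof=np.array(prof);b=np.clip(prof-np.median(prof)-15,0,None)
    k=prof.argmax();w=b*(np.abs(np.angle(np.exp(1j*(th-th[k]))))<.5)
    return np.angle((w*np.exp(1j*th)).sum()),prof.max(),np.median(prof)
RC=np.array([.4945,-.0585])
E
python3 -c "
from h import *
import h
c=optics.read_camera('top')
for C0 in ([.4945,-.0585],[.494,-.058],[.4955,-.059]):
    h.RC=np.array(C0)
    print(lineang(cv2.imread('pics/top0.png')[:,:,::-1],c),lineang(c['color'],c,1.3))
rows([(.47,-.08,.14,3.6-1.85)])"
```

```text
(np.float64(3.1046550772231534), np.float32(142.27197), np.float32(52.78595)) (np.float64(-1.0160630904185546), np.float32(136.01674), np.float32(54.221687))
(np.float64(3.127449956609618), np.float32(140.75664), np.float32(52.853615)) (np.float64(-1.0096468060240311), np.float32(134.21664), np.float32(54.458057))
(np.float64(3.0817821389722933), np.float32(144.29509), np.float32(53.053303)) (np.float64(-1.0401343887672692), np.float32(137.84683), np.float32(53.992134))
t 20.0 p [ 0.4274 -0.0891  0.1229] psi -2.689 j6 -2.257 F [-0.1  0.  -0.2] w -0.0 rad 75.7 th -2.714
[0,[-42.2,-10.3,-17.3],[0.000,-0.008,1.844]],
```

Request:
step_arm:
  plan:
    - [0,[-20,-5,-17],[0,0,1.85]]
    - [0,[-42,-10,-17],[0,0,1.85]]
    - [0,[-42,-10,-17],[0,0,1.85]]
    - [0,[-42,-10,-17],[0,0,1.85]]
    - [0,[-42,-10,-17],[0,0,1.85]]
    - [0,[-42,-10,-17],[0,0,1.85]]
    - [0,[-42,-10,-17],[0,0,1.85]]
    - [0,[-42,-10,-17],[0,0,1.85]]
    - [0,[-42,-10,-17],[0,0,1.85]]
    - [0,[-42,-10,-17],[0,0,1.85]]

```text
clock: 21.25
tool_pos: [0.4685, -0.0796, 0.1379]
tcp_rot: [-0.005, 0.646, 0.763, -0.001]
wrist_force: [-0.1, -0.8, 1.0]
grip_width: 0.003
```

```bash
python3 -c "
from h import *
rows([orb(-.8,.057,.12)])"
```

```text
t 21.25 p [ 0.4685 -0.0796  0.1379] psi 1.737 j6 -0.362 F [-0.1 -0.8  1. ] w 0.0 rad 35.4 th -2.473
[0,[-30.0,63.6,17.2],[-0.010,0.009,2.537]],
```

Request:
step_arm:
  plan:
    - [0,[-30,64,17],[0,0.009,2.537]]
    - [0,[-30,64,17],[0,0.009,2.537]]
    - [0,[-30,64,17],[0,0.009,2.537]]
    - [0,[-30,64,17],[0,0.009,2.537]]
    - [0,[-30,64,17],[0,0.009,2.537]]
    - [0,[-30,64,17],[0,0.009,2.537]]
    - [0,[-30,64,17],[0,0.009,2.537]]
    - [0,[-30,64,17],[0,0.009,2.537]]
    - [0,[-30,64,17],[0,0.009,2.537]]
    - [0,[-30,64,17],[0,0.009,2.537]]

```text
clock: 22.5
tool_pos: [0.5353, -0.0983, 0.1182]
tcp_rot: [-0.004, 0.998, -0.069, -0.004]
wrist_force: [0.6, 0.1, -0.0]
grip_width: 0.0
```

```bash
python3 -c "
from h import *
rows([orb(-.8,.056,.12),orb(-.8,.056,.033),orb(-.8,.042,.033),orb(-.8,.0375,.033)])"
```

```text
t 22.5 p [ 0.5353 -0.0983  0.1182] psi -0.138 j6 1.499 F [ 0.6  0.1 -0. ] w 0.0 rad 56.3 th -0.806
[0,[-0.1,-0.5,-1.8],[-0.003,0.011,0.662]],[0,[0.7,0.1,85.2],[-0.003,0.011,0.662]],[0,[-10.3,-8.5,85.3],[-0.003,0.011,0.662]],[0,[-13.9,-11.3,85.4],[-0.003,0.011,0.662]],
```

Request:
step_arm:
  plan:
    - [0,[0,0,0],[0,0.01,0.662]]
    - [0,[0,0,0],[0,0.01,0.662]]
    - [0,[0,0,0],[0,0.01,0.662]]
    - [0,[0,0,30],[0,0.01,0.662]]
    - [0,[0.7,0,70],[0,0.01,0.662]]
    - [0,[0.7,0,85],[0,0.01,0.662]]
    - [0,[-7,-6,85],[0,0.01,0.662]]
    - [0,[-10.3,-8.5,85],[0,0.01,0.662]]
    - [0,[-13.9,-11.3,85],[0,0.01,0.662]]
    - [0,[-13.9,-11.3,85],[0,0.01,0.662]]

```text
clock: 23.75
tool_pos: [0.525, -0.0858, 0.035]
tcp_rot: [-0.002, 0.921, -0.389, 0.003]
wrist_force: [3.6, -4.1, -2.4]
grip_width: -0.002
```

```bash
python3 -c "
from h import *
rows([orb(-.8+.17*i,.0372,.033) for i in range(1,11)])"
```

```text
t 23.75 p [ 0.525  -0.0858  0.035 ] psi -0.799 j6 2.184 F [ 3.6 -4.1 -2.4] w -0.0 rad 40.1 th -0.774
[0,[-3.5,-5.3,2.0],[-0.005,-0.006,-0.169]],[0,[-5.1,-11.4,2.0],[-0.005,-0.006,-0.339]],[0,[-7.7,-17.1,2.0],[-0.004,-0.006,-0.509]],[0,[-11.2,-22.4,2.0],[-0.004,-0.007,-0.679]],[0,[-15.6,-26.9,2.1],[-0.003,-0.007,-0.849]],[0,[-20.6,-30.7,2.0],[-0.003,-0.008,-1.019]],[0,[-26.3,-33.5,2.0],[-0.002,-0.008,-1.189]],[0,[-32.3,-35.4,2.0],[-0.001,-0.008,-1.359]],[0,[-38.6,-36.2,2.0],[-0.001,-0.008,-1.529]],[0,[-44.9,-35.9,2.0],[0.000,-0.009,-1.699]],
```

Request:
step_arm:
  plan:
    - [0,[-3.5,-5.3,1],[-0.005,-0.006,-0.169]]
    - [0,[-5.1,-11.4,1],[-0.005,-0.006,-0.339]]
    - [0,[-7.7,-17.1,1],[-0.004,-0.006,-0.509]]
    - [0,[-11.2,-22.4,1],[-0.004,-0.007,-0.679]]
    - [0,[-15.6,-26.9,1],[-0.003,-0.007,-0.849]]
    - [0,[-20.6,-30.7,1],[-0.003,-0.008,-1.019]]
    - [0,[-26.3,-33.5,1],[-0.002,-0.008,-1.189]]
    - [0,[-32.3,-35.4,1],[-0.001,-0.008,-1.359]]
    - [0,[-38.6,-36.2,1],[-0.001,-0.008,-1.529]]
    - [0,[-44.9,-35.9,1],[0,-0.009,-1.699]]

```text
clock: 25.0
tool_pos: [0.5236, -0.027, 0.0359]
tcp_rot: [0.001, 0.899, 0.437, 0.005]
wrist_force: [6.1, 5.6, -1.0]
grip_width: 0.003
```

```bash
python3 -c "
from h import *
rows([orb(.9+.17*i,.0372,.034) for i in range(1,11)])"
```

```text
t 25.0 p [ 0.5236 -0.027   0.0359] psi 0.904 j6 0.589 F [ 6.1  5.6 -1. ] w 0.0 rad 41.1 th 0.843
[0,[-4.3,-8.7,1.8],[0.007,-0.007,-0.166]],[0,[-5.9,-14.8,1.8],[0.008,-0.006,-0.336]],[0,[-8.5,-20.6,1.7],[0.008,-0.006,-0.506]],[0,[-12.0,-25.8,1.7],[0.009,-0.005,-0.676]],[0,[-16.3,-30.4,1.6],[0.009,-0.004,-0.846]],[0,[-21.4,-34.1,1.5],[0.010,-0.003,-1.016]],[0,[-27.0,-37.0,1.5],[0.010,-0.003,-1.186]],[0,[-33.1,-38.9,1.4],[0.011,-0.002,-1.356]],[0,[-39.3,-39.7,1.4],[0.011,-0.001,-1.526]],[0,[-45.6,-39.4,1.3],[0.011,0.000,-1.696]],
```

Request:
step_arm:
  plan:
    - [0,[-4.3,-8.7,1],[0.007,-0.007,-0.166]]
    - [0,[-5.9,-14.8,1],[0.008,-0.006,-0.336]]
    - [0,[-8.5,-20.6,1],[0.008,-0.006,-0.506]]
    - [0,[-12,-25.8,1],[0.009,-0.005,-0.676]]
    - [0,[-16.3,-30.4,1],[0.009,-0.004,-0.846]]
    - [0,[-21.4,-34.1,1],[0.01,-0.003,-1.016]]
    - [0,[-27,-37,1],[0.01,-0.003,-1.186]]
    - [0,[-33.1,-38.9,1],[0.011,-0.002,-1.356]]
    - [0,[-39.3,-39.7,1],[0.011,-0.001,-1.526]]
    - [0,[-45.6,-39.4,1],[0.011,0,-1.696]]

```text
clock: 26.25
tool_pos: [0.4621, -0.0371, 0.0353]
tcp_rot: [-0.002, 0.265, 0.964, 0.001]
wrist_force: [-4.3, 3.8, 4.4]
grip_width: 0.003
```

```bash
python3 -c "
from h import *
rows([orb(2.6+.16*i,.0365,.034) for i in range(1,5)])
c=optics.read_camera('top');print(lineang(c['color'],c,1.9)); look('c')"
```

```text
t 26.25 p [ 0.4621 -0.0371  0.0353] psi 2.605 j6 -1.143 F [-4.3  3.8  4.4] w 0.0 rad 39.9 th 2.599
[0,[-3.8,-5.9,1.3],[0.001,-0.004,-0.155]],[0,[-5.2,-11.5,1.3],[0.001,-0.004,-0.315]],[0,[-7.4,-16.9,1.3],[0.001,-0.004,-0.475]],[0,[-10.5,-21.9,1.2],[0.002,-0.003,-0.635]],
(np.float64(3.055405413676786), np.float32(115.82408), np.float32(71.095924))
```

View pics/top_c.png

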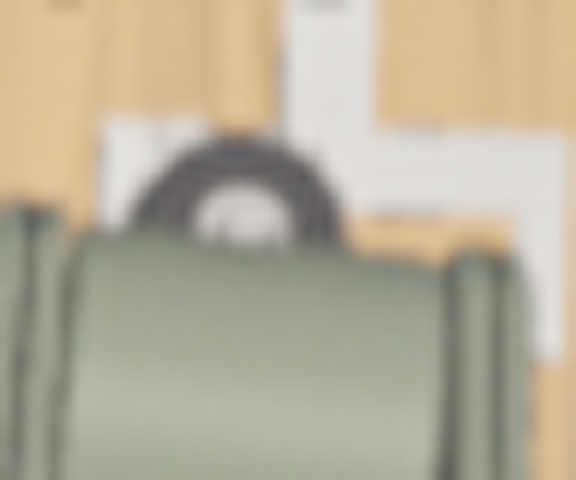

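Request:
step_arm:
  plan:
    - [0,[-3.8,-5.9,0],[0,-0.004,-0.155]]
    - [0,[-5.2,-11.5,0],[0,-0.004,-0.315]]
    - [0,[-7.4,-16.9,0],[0,-0.004,-0.475]]
    - [0,[-10.8,-22.5,0],[0,-0.003,-0.655]]
    - [0,[-10.8,-22.5,0],[0,-0.003,-0.655]]

```text
clock: 27.02
tool_pos: [0.4573, -0.0622, 0.0356]
tcp_rot: [-0.002, -0.055, 0.998, 0.001]
wrist_force: [-6.0, 0.2, 3.6]
grip_width: -0.001
```

```bash
python3 -c "
from h import *
rows([orb(3.26,.055,.034)])"
```

```text
t 27.02 p [ 0.4573 -0.0622  0.0356] psi -3.031 j6 -1.843 F [-6.   0.2  3.6] w -0.0 rad 39.3 th -3.027
[0,[15.7,-0.3,1.6],[0.002,-0.004,-0.007]],
```

Request:
step_arm:
  plan:
    - [0,[16,0,0],[0,0,0]]
    - [0,[16,0,-50],[0,0,0]]
    - [0,[30,0,-80],[0,0,0]]
    - [0,[60,0,-90],[0,0,0]]
    - [0,[60,0,-90],[0,0,0]]

```text
clock: 27.65
tool_pos: [0.3967, -0.0689, 0.1269]
tcp_rot: [-0.001, -0.054, 0.999, 0.001]
wrist_force: [0.2, 0.0, -0.6]
grip_width: 0.002
```

```bash
python3 -c "
from h import *
look('d')
c=optics.read_camera('top');print(lineang(c['color'],c,2),lineang(cv2.imread('pics/top0.png')[:,:,::-1],c)); rows([])"
```

```text
(np.float64(3.074485851802857), np.float32(152.75293), np.float32(53.9276)) (np.float64(3.1046550772231534), np.float32(142.27197), np.float32(52.78595))
t 27.8 p [ 0.3985 -0.069   0.1259] psi -3.031 j6 -1.882 F [0.6 0.8 0.1] w 0.0 rad 98.4 th -3.027
```

View pics/top_d.png

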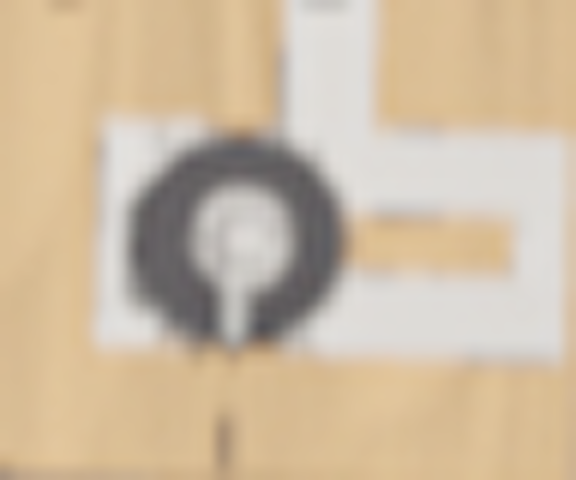

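View pics/side_d.png

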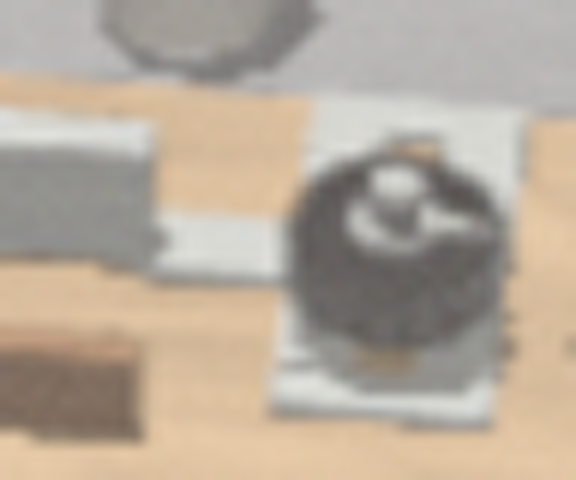

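The white line is back at its start direction, 3.07 against 3.10 rad at the start. The three strokes (about 3.7 + 4.7 + 4.1 rad) therefore add up to two turns within about 2°, and the ring has visibly risen. Now the fence.

```bash
python3 -c "
from h import *
rows([(.632,-.1275,.15,1.531)])"
```

```text
t 27.8 p [ 0.3985 -0.069   0.1259] psi -3.031 j6 -1.882 F [0.6 0.8 0.1] w 0.0 rad 98.4 th -3.027
[0,[-225.6,-83.8,-24.8],[-0.001,-0.003,1.721]],
```

Request:
step_arm:
  plan:
    - [0,[0,0,-25],[0,0,1.72]]
    - [0,[-50,-20,-25],[0,0,1.72]]
    - [0,[-105,-40,-25],[0,0,1.72]]
    - [0,[-160,-60,-25],[0,0,1.72]]
    - [0,[-226,-84,-25],[0,0,1.72]]
    - [0,[-226,-84,-25],[0,0,1.72]]
    - [0,[-226,-84,-25],[0,0,1.72]]
    - [0,[-226,-84,-25],[0,0,1.72]]
    - [0,[-226,-84,-25],[0,0,1.72]]
    - [0,[-226,-84,-25],[0,0,1.72]]

```text
clock: 29.05
tool_pos: [0.6329, -0.1274, 0.149]
tcp_rot: [-0.002, 0.721, 0.693, -0.001]
wrist_force: [-0.2, 0.4, -1.1]
grip_width: 0.002
```

```bash
python3 -c "
from h import *
rows([(.632,-.1275,.15,1.531),(.632,-.1275,.027,1.531)])
c=optics.read_camera('side');crop(c,265,130,385,235,6,'s8.png')"
```

```text
t 29.05 p [ 0.6329 -0.1274  0.149 ] psi 1.532 j6 -0.178 F [-0.2  0.4 -1.1] w 0.0 rad 153.4 th -0.472
[0,[-0.1,-0.9,-1.0],[-0.004,-0.001,0.001]],[0,[-0.3,-0.4,122.0],[-0.004,-0.001,0.001]],
```

View pics/s8.png

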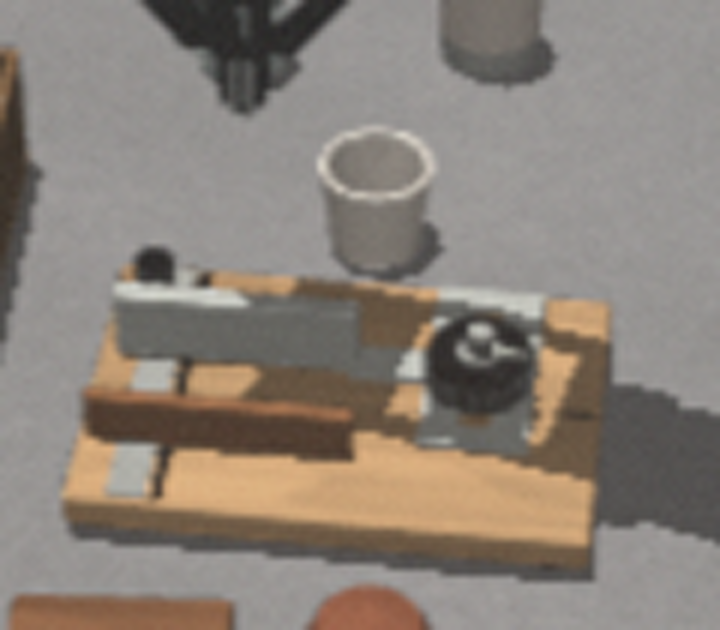

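The fingertip at (243,105) is above and behind the middle of the fence at (238,300), clear of the knob. I descend.

Request:
step_arm:
  plan:
    - [0,[0,0,50],[0,0,0]]
    - [0,[0,0,100],[0,0,0]]
    - [0,[0,0,122],[0,0,0]]
    - [0,[0,0,122],[0,0,0]]

```text
clock: 29.6
tool_pos: [0.631, -0.1269, 0.0248]
tcp_rot: [-0.004, 0.72, 0.694, -0.002]
wrist_force: [-0.6, 0.1, 0.2]
grip_width: 0.003
```

```bash
python3 -c "
from h import *
rows([(.632,-.1275,.027,1.531)])
c=optics.read_camera('side');crop(c,265,130,385,235,6,'s9.png')"
```

```text
t 29.6 p [ 0.631  -0.1269  0.0248] psi 1.534 j6 -0.18 F [-0.6  0.1  0.2] w 0.0 rad 151.4 th -0.474
[0,[-0.6,1.0,-2.2],[-0.009,-0.002,0.003]],
```

View pics/s9.png

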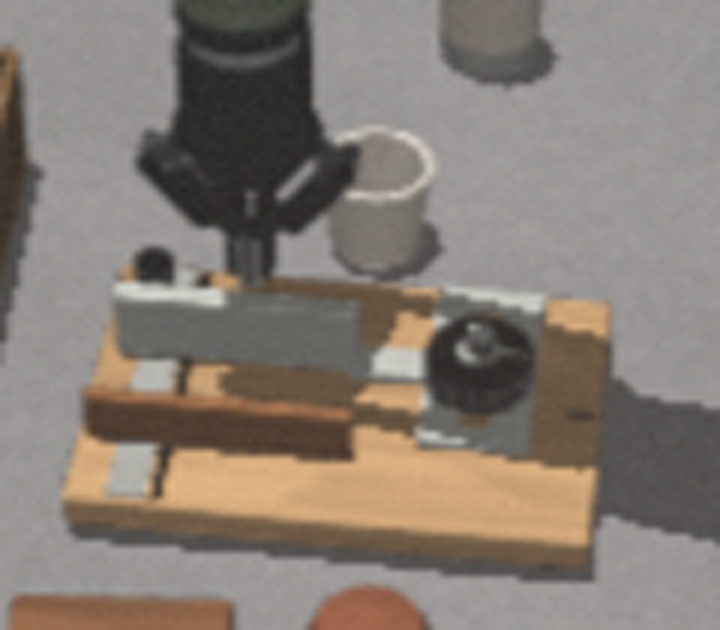

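Request:
step_arm:
  plan:
    - [0,[10,0,-1],[0,0,0]]
    - [0,[18,0,-1],[0,0,0]]
    - [0,[24,0,-1],[0,0,0]]
    - [0,[30,0,-1],[0,0,0]]
    - [0,[36,0,-1],[0,0,0]]
    - [0,[42,0,-1],[0,0,0]]
    - [0,[48,0,-1],[0,0,0]]
    - [0,[54,0,-1],[0,0,0]]
    - [0,[60,0,-1],[0,0,0]]
    - [0,[66,0,-1],[0,0,0]]

```text
clock: 30.9
tool_pos: [0.635, -0.0609, 0.0277]
tcp_rot: [-0.002, 0.72, 0.694, -0.001]
wrist_force: [2.1, -2.9, 0.7]
grip_width: -0.001
```

```bash
python3 -c "
from h import *
rows([])
c=optics.read_camera('side');crop(c,265,130,385,235,6,'s10.png')"
```

```text
t 30.9 p [ 0.635  -0.0609  0.0277] psi 1.533 j6 -0.078 F [ 2.1 -2.9  0.7] w -0.0 rad 138.8 th -0.023
```

View pics/s10.png

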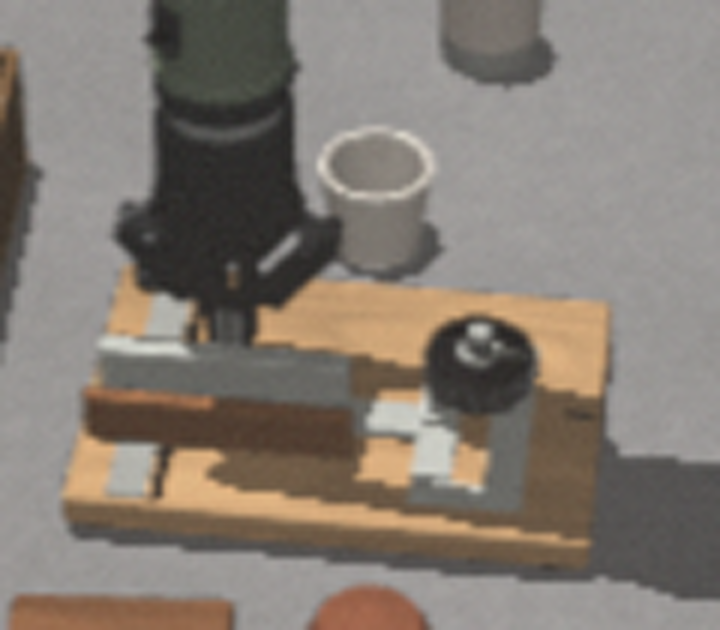

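The fence slides freely at about 3 N, and the ring line has not changed. I push on slowly until it rests on the stop.

Request:
step_arm:
  plan:
    - [0,[5,0,0],[0,0,0]]
    - [0,[9,0,0],[0,0,0]]
    - [0,[12,0,0],[0,0,0]]
    - [0,[14,0,0],[0,0,0]]

```text
clock: 31.45
tool_pos: [0.6353, -0.0458, 0.0276]
tcp_rot: [-0.003, 0.72, 0.694, -0.001]
wrist_force: [1.8, -2.3, 0.4]
grip_width: -0.002
```

Request:
step_arm:
  plan:
    - [0,[1.5,0,0],[0,0,0]]
    - [0,[3,0,0],[0,0,0]]
    - [0,[3,0,0],[0,0,0]]

```text
clock: 31.82
tool_pos: [0.6354, -0.0456, 0.0277]
tcp_rot: [-0.001, 0.72, 0.694, -0.003]
wrist_force: [1.2, -9.1, 1.2]
grip_width: -0.002
```

Request:
step_arm:
  plan:
    - [0,[1.5,0,0],[0,0,0]]
    - [0,[3,0,0],[0,0,0]]
    - [0,[3,0,0],[0,0,0]]

```text
clock: 32.2
tool_pos: [0.6354, -0.0457, 0.0277]
tcp_rot: [0.001, 0.719, 0.695, -0.004]
wrist_force: [1.0, -11.3, 1.2]
grip_width: 0.001
```

The force rose from 2 to 11 N with no further travel, so the fence is at the stop. I back off and lift away.

Request:
step_arm:
  plan:
    - [0,[-15,0,0],[0,0,0]]
    - [0,[-25,0,0],[0,0,0]]
    - [0,[-25,0,-50],[0,0,0]]
    - [0,[-25,0,-110],[0,0,0]]
    - [0,[-60,0,-150],[0,0,0]]
    - [0,[-120,0,-150],[0,0,0]]
    - [0,[-180,0,-150],[0,0,0]]
    - [0,[-180,0,-150],[0,0,0]]

```text
clock: 33.2
tool_pos: [0.629, -0.2286, 0.1784]
tcp_rot: [0.0, 0.721, 0.693, -0.004]
wrist_force: [0.9, 0.3, 0.2]
grip_width: -0.002
```

```bash
python3 -c "
from h import *
rows([])
c=optics.read_camera('side');crop(c,265,160,385,245,6,'s11.png')
c=optics.read_camera('top');crop(c,275,150,405,260,5,'t11.png');print(lineang(c['color'],c,2))
cv2.imwrite('pics/t11f.png',c['color'][:,:,::-1])"
```

```text
t 33.2 p [ 0.629  -0.2286  0.1784] psi 1.531 j6 -0.319 F [0.9 0.3 0.2] w -0.0 rad 216.4 th -0.911

(np.float64(3.076273316279491), np.float32(157.29774), np.float32(56.812622))
```

View pics/s11.png

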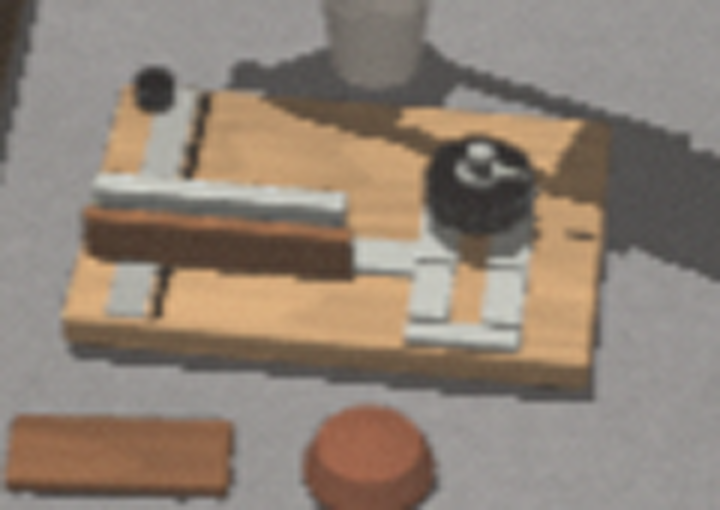

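View pics/t11.png

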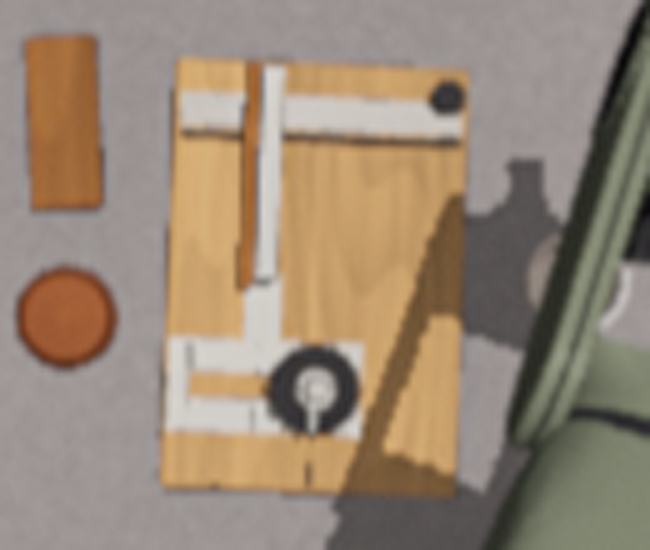

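The fence bar at (270,170) lies against the stop strip at (250,170). The ring line still reads 3.08 rad, and the knob and bystanders are where they were.

```bash
python3 -c "
from h import *
print(robot.finish_job())"
```

```text
the job is handed in; nothing more can be done
None
```

The slicer is set to its widest cut: the ring is two turns loose and the fence rests against the wooden end stop. I handed the job in at about 33 s of the 64 s allowed.

- **Ring:** I turned it counter-clockwise in three fingertip strokes on the rim, about 3.7, 4.7 and 4.1 rad, pressing with up to about 12 N. The white line read 3.07 rad before the fence push and 3.08 rad after it, against 3.10 rad at the start. That is two turns within about 2°, on the short side if anything.
- **Fence:** I then pushed it with the shut fingertip. It slid at about 3 N, then the force rose to about 11 N with no further travel. The last pictures show it lying against the end stop.
- **Other things:** The small knob and the nearby bystanders looked unmoved, though in the last top picture the arm hid part of the cup. The knob was never touched. The arm was clear of everything when I handed in.

**Disagreements:**
- The fingertip showed about 25 mm higher in the pictures than the reported TCP. My first approach, at a reported z of 54 mm, passed above the ring without contact. I allowed for this offset in all later moves.
- The ring centre found by touch was about 2 mm from the camera estimate.
- The first stroke slipped somewhat, turning the ring about 3.7 rad for 4.2 commanded. I made this up in the later strokes, checking the white line after each one.

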